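# Find the full jar by weight and set it on the cleared balance

## Robot

A 6-joint arm with a two-finger parallel gripper is mounted at the origin on the work surface. World frame = base frame: x ahead of the robot, y to its left, z up, the work surface at z = 0. Lengths are in m, angles in rad, forces in N, time in s.
With the tool pointing down it reaches from about 0.3 to 1 m from the base axis. Payload 5.1 kg.
Tool frame: the origin (TCP) lies at the very end of the fingers, on their centre line; the grasp point (between the pads) lies 19 mm behind it; y points along the fingers, x is the direction in which the jaws open and shut, and the axes are right-handed (so a half turn about y gives the same grasp; the last joint's range is limited). The gripper opens to 95 mm and grips with 3 to 60 N. Pads are 20 mm wide; open, the fingers measure 119 mm over their backs; the gripper's body (75 mm by 180 mm) begins 59 mm behind the grasp point.
Start: joints at [-1.244, 0.124, 1.65, -0, 1.367, -0.083], TCP at [0.259, -0.596, 0.215] pointing down, gripper open.
Joint ranges: [-2.61, 2.61], [-1.02, 2.33], [0.03, 2.71], [-1.35, 4.49], [0.32, 2.68], [-2.91, 2.91]. Speed limits (rad/s): [2.57, 2.57, 3.14, 3.14, 3.14, 3.14].

## Interface

Orientations are given as a unit quaternion [w, x, y, z].
In Python, from rig import manip gives the robot as it stands.
- The arm moves only by the tool move_arm, never from a script. Its argument "moves" is one flat list of numbers, 7 for each row, row after row: the shift along the tool's x, y, z as a fraction of full scale, then the turn, a rotation vector about the tool's x, y, z as a fraction of full scale, then the gripper's target within -1 to 1 (fully open at 1, half-way at 0, shut at -1). In form: [x, y, z, ax, ay, az, hand, x, y, z, ax, ay, az, hand, ...]. A call has 1 to 12 rows; each row shifts and turns the commanded pose from where the row before left it, along the tool's axes as they then stand; what a row does not reach is not made up. Full scale, the value 1, is 500 mm for a shift and 4 degrees for a turn. A row lasts 1/12 s, in which the tool goes at most 41.7 mm and 7.16 degrees, less where a joint would pass 70% of its speed; a pose out of reach is approached as far as the arm can. A call with a number of a shift or a turn outside -1 to 1 is refused whole. A call with a gripper value outside its range is refused whole. The fingers move at their own pace and stop on an object; "newtons" is the grip in N (left out, the last holds). Time passes only in rows, so rows that do not move let the fingers close. It gives the time, the measured TCP pose, the force and the opening at its end, in the units of the state.
- manip.get_obs(): the state, without advancing time (a new reading comes with each control period).
- manip.capture(name): name is "side" or "top" or "wrist"; returns a dict with "frame" (480x640x3 uint8, blue, green, red), "camera_matrix" (3x3 intrinsics, pixels), "cam_to_world" (4x4, takes a point from camera to world coordinates). Camera axes: x right, y up, looking along -z (the intrinsics and any distortion apply to the point x, -y, -z); pixel columns grow to the right and rows downward; lengths in m; the calibration is good to about 2 mm. A picture is of the moment at which its call begins. There is no depth.
- manip.finish_job(): hands the job in, once; it reports no verdict.
Trained networks look in a picture, given as the dict that the camera call returned (one of the last four; its "shot" number tells which), for a name from the list of things; names that differ only in an ending like _2 or _b are one class to them, and where a whole thing is asked for, a point or a joint stands for the part that bears it (a point fixed in the world has none). Each returns a list of dicts, best first, with "conf" (0 to 1); they miss things now and then, are a little off and sometimes report something else, mostly with a low value. They report only what shows in the picture. A call takes as long as a camera call.
- manip.look_for(picture, target): "at" ([column, row] in pixels, amid what is visible of it).
- manip.masks_of(picture, target): "pixels" (480x640 bool, what is visible of it) and "at" ([column, row] in pixels, amid what is visible of it).
- manip.place_of(picture, target): "at" ([column, row] in pixels: a listed point, or the origin of a listed thing).
The state is a dict: "time": time; "joint_positions": joint angles; "qvel": joint speeds; "tau": joint torques, N m; "tcp_pos": TCP position; "orientation": TCP orientation; "force": force on the tool from outside, world axes, zero at the start; "ft_torque": the same for the moment, N m; "width": finger opening in m.
Only numpy, scipy, OpenCV 4.12 (cv2) and the standard library are available. Lean on these libraries where they do the work, as an engineer would, in place of code of your own. Each camera call takes 0.05 s, during which the arm holds its last target. There are 200 camera calls.

## Task

Clear the spatula off the balance pan and slide it blade first, fully home, into the free slot of the sloping rack. Then find by lifting which of the three identical closed jars under the glass shelf is the full one, and stand only that one, gently and upright, in the middle of the pan; the two empties stay standing where they were under the shelf. Keep the jars upright, do not knock the shelf, and leave the sieve, the pot and the amber bottle where they are.

Things in the scene. Friction and masses are not known exactly. Their poses are not given: they have to be found in the camera images.
- jar_1: White plastic jar, black screw lid (61 mm across, from z = 98 to 120 mm), 62 mm across, 120 mm tall. Origin: centre of its underside, z up. Stands on the bench 22 to 38 mm behind the board's front edge, 90 to 140 mm from the next. The three jars look alike; which is full varies. Full 0.46 to 0.65 kg, empty 0.07 to 0.10 kg. Rigid, stands a firm grip (30 N).
- jar_2: Second jar, identical in look and size to jar_1, origin likewise; full or empty.
- jar_3: Third jar, identical in look and size to jar_1, origin likewise; full or empty.
- shelf: Fixed. Clear glass board 420 (y) by 160 mm (x), underside 277, top 291 mm above the bench, on white uprights at y = +-198, x = 90 to 130; stock on it, up to 380 high, at x over 70. Origin: on the bench under the middle of the board's front edge; x points in under the board. Open front and back below. A gripper pointing straight down cannot reach the jars: lean in from the front.
- balance: Fixed white top-loading balance; housing x = -155 to 75, y = -90 to 90 mm, top 54 mm above the bench (keys at the -x end 59). Steel pan 130 mm across, 8 mm thick, top 75 mm above the bench. Origin: on the bench under the pan's centre; z up.
- pan (a point): Centre of the top face of the balance's steel pan (z up).
- spatula: Flat steel spatula, black handle, 185 mm long, lying flat on the pan at first, its origin within 26 mm of the pan's centre. Origin: underside, at the joint of blade and handle; x along the blade, z up. Blade x = 0 to 85, 36 wide, 3 thick; handle x = -100 to 0, 22 wide, 14 thick (mm); their undersides are flush. 0.13 kg, centre of mass within 10 mm of the origin.
- spatula_tip (a point): Middle of the spatula blade's front edge: 85 mm along the spatula's x, half way through the thickness.
- rack: Fixed grey sloping rack with two slots side by side, 134 mm wide, body from x = -20 to 110 mm, up to 95 mm high. Origin: on the bench under the free slot's mouth; x points level the way blades go in, z up. The other slot, 64 mm to +y, already holds a like spatula with a blue handle (x = -95 to 5, up to 145 mm high), fixed.
- slot (a point): Centre of the free slot's mouth, 78 mm above the bench. x points into the slot, 30 degrees below level; y level, across it; z normal to its flat, upward. Slot 46 mm wide (y), 9 thick (z = -4.5 to 4.5), 94 deep (x): the blade goes in until the handle's end meets the rack's face. Its floor juts 10 mm out of the mouth as a lip; the roof is 10 mm thick.
- sieve: Bystander: round steel sieve with white milling balls, 144 mm across, 45 mm high, loose, on the bench before the shelf. Origin: centre of its underside.
- pot: Bystander: white glazed lidded pot, 84 mm across, 84 mm high, loose, on the bench before the shelf. Origin: centre of its underside.
- amber_bottle: Bystander: amber glass bottle with black cap, 68 mm across, 170 mm high, loose, on the far side of the bench. Origin: centre of its underside.

How it is judged:
On the way, in this order (a step that is already met when the one before it is completed fails the run):
1. the spatula is fully home in the free slot (x of spatula_tip in the frame of slot above 0.077 m and y of spatula_tip in the frame of slot between -0.012 and 0.012 m and z of spatula_tip in the frame of slot between -0.006 and 0.006 m and angle between the x axis of spatula and the x axis of slot, either way round below 0.14 rad), for 0.2 s.
2. the full jar stands on the pan (((horizontal distance between jar_1 and pan below 0.025 m and z of jar_1 in the frame of pan between -0.004 and 0.004 m and angle between jar_1's own z axis and vertical below 0.1 rad and contact force between jar_1 and balance above 3.2 N) or (horizontal distance between jar_2 and pan below 0.025 m and z of jar_2 in the frame of pan between -0.004 and 0.004 m and angle between jar_2's own z axis and vertical below 0.1 rad and contact force between jar_2 and balance above 3.2 N) or (horizontal distance between jar_3 and pan below 0.025 m and z of jar_3 in the frame of pan between -0.004 and 0.004 m and angle between jar_3's own z axis and vertical below 0.1 rad and contact force between jar_3 and balance above 3.2 N))), for 0.2 s.
At the end, for the whole second after the job is handed in: Spatula blade at least 77 mm inside the free slot (home is 85), within 8 degrees of it. Full jar upright on the pan, centred within 25 mm, its weight (over 3.2 N) on the pan. The other two jars upright, at rest, within 40 mm of where they began (all of step 1 and ((horizontal distance between jar_1 and pan below 0.025 m and z of jar_1 in the frame of pan between -0.004 and 0.004 m and angle between each of jar_1, jar_2, jar_3's own z axis and vertical below 0.1 rad and contact force between jar_1 and balance above 3.2 N and linear speed of each of jar_1, jar_2, jar_3 below 0.02 m/s and distance of each of jar_2, jar_3 from where it was at the start of the episode below 0.04 m) or (horizontal distance between jar_2 and pan below 0.025 m and z of jar_2 in the frame of pan between -0.004 and 0.004 m and angle between each of jar_2, jar_1, jar_3's own z axis and vertical below 0.1 rad and contact force between jar_2 and balance above 3.2 N and linear speed of each of jar_2, jar_1, jar_3 below 0.02 m/s and distance of each of jar_1, jar_3 from where it was at the start of the episode below 0.04 m) or (horizontal distance between jar_3 and pan below 0.025 m and z of jar_3 in the frame of pan between -0.004 and 0.004 m and angle between each of jar_3, jar_1, jar_2's own z axis and vertical below 0.1 rad and contact force between jar_3 and balance above 3.2 N and linear speed of each of jar_3, jar_1, jar_2 below 0.02 m/s and distance of each of jar_1, jar_2 from where it was at the start of the episode below 0.04 m))); the robot touches nothing.
It fails at once if an empty jar is let go standing on the balance pan ((horizontal distance between jar_1 and pan below 0.07 m and z of jar_1 in the frame of pan below 0.004 m and linear speed of jar_1 below 0.005 m/s and contact force between jar_1 and balance between 0.3 and 2.5 N and contact force between jar_1 and the fingers below 0.05 N) or (horizontal distance between jar_2 and pan below 0.07 m and z of jar_2 in the frame of pan below 0.004 m and linear speed of jar_2 below 0.005 m/s and contact force between jar_2 and balance between 0.3 and 2.5 N and contact force between jar_2 and the fingers below 0.05 N) or (horizontal distance between jar_3 and pan below 0.07 m and z of jar_3 in the frame of pan below 0.004 m and linear speed of jar_3 below 0.005 m/s and contact force between jar_3 and balance between 0.3 and 2.5 N and contact force between jar_3 and the fingers below 0.05 N)).
It fails at once if a jar is dropped or slammed on the balance (over 60 N) (contact force between any of jar_1, jar_2, jar_3 and balance above 60 N).
It fails at once if a jar is tipped by more than 35 degrees (angle between any of jar_1, jar_2, jar_3's own z axis and vertical above 0.61 rad).
It fails at once if the robot knocks the shelf (over 30 N) (contact force between any of the arm, the fingers and shelf above 30 N).
It fails at once if the sieve, the pot or the amber bottle is moved by more than 25 mm (distance of any of sieve, pot, amber_bottle from where it was at the start of the episode above 0.025 m).
It also fails if it takes over 72 s, if anything falls off the work surface, if the arm or the gripper's body presses on something with over 40 N, if the wrist force passes 120 N, or if a joint passes its speed limit or range.

## Working session

There is one attempt and no reset: what is moved stays moved. The work goes in short steps, Python scripts to look and compute and a tool call to move; the robot and the scene stay as the last step left them, time stands still between calls to the robot, and variables do not carry over. Pictures are saved under pics/ and viewed, about 8 in all and at most 12, crops included, and the job is handed in when it is done.

Besides the shell and the picture viewer there is one more tool, called after "Request:" as name(argument=value, ...) on one line, values as JSON. move_arm: Moves the arm, as the interface text tells. Shift numbers are shares of 500 mm and turn numbers shares of 4 degrees, none past 1 either way. Its arguments: {"type":"object","properties":{"moves":{"type":"array"},"newtons":{"type":"number"}},"required":["moves"]}

```bash
ls; mkdir -p pics; cat > h.py <<'E'
import numpy as np, cv2
from rig import manip
from scipy.spatial.transform import Rotation as R
def ray(p,uv):
    K=np.array(p["camera_matrix"]);T=np.array(p["cam_to_world"])
    d=np.linalg.inv(K)@[uv[0],uv[1],1]; d=T[:3,:3]@[d[0],-d[1],-d[2]]
    return T[:3,3],d/np.linalg.norm(d)
def atz(p,uv,z):
    o,d=ray(p,uv); return o+d*(z-o[2])/d[2]
def proj(p,X):
    K=np.array(p["camera_matrix"]);T=np.array(p["cam_to_world"])
    c=T[:3,:3].T@(np.array(X)-T[:3,3]); u=K@[c[0],-c[1],-c[2]]; return u[:2]/u[2]
def tri(a,ua,b,ub):
    o1,d1=ray(a,ua);o2,d2=ray(b,ub)
    A=np.c_[d1,-d2]; s=np.linalg.lstsq(A,o2-o1,rcond=None)[0]
    return (o1+d1*s[0]+o2+d2*s[1])/2, np.linalg.norm(o1+d1*s[0]-o2-d2*s[1])
def Rt():
    o=manip.get_obs(); q=o["orientation"]; return R.from_quat([q[1],q[2],q[3],q[0]])
E
python3 - <<'E'
from h import *
np.set_printoptions(precision=3,suppress=True)
o=manip.get_obs(); print({k:np.round(v,3) for k,v in o.items()})
print(Rt().as_matrix())
P={}
for n in("top","side"):
    p=P[n]=manip.capture(n); cv2.imwrite(f"pics/{n}0.png",p["frame"]); print(n,p.keys(),p["camera_matrix"],p["cam_to_world"])
    for t in("jar_1","shelf","balance","pan","spatula","spatula_tip","rack","slot","sieve","pot","amber_bottle"):
        r=manip.place_of(p,t); print(t,[(np.round(x["at"]).astype(int).tolist(),round(x["conf"],2),np.round(atz(p,x["at"],{"pan":.075,"spatula":.075,"spatula_tip":.0765,"slot":.078}.get(t,0)),3).tolist()) for x in r[:4]])
E
```

```text
pics
{'time': np.float64(0.0), 'joint_positions': array([-1.244,  0.124,  1.652, -0.   ,  1.367, -0.083]), 'qvel': array([ 0.002, -0.   ,  0.001,  0.001,  0.   , -0.001]), 'tau': array([  0.001, -41.76 , -35.994,   0.077,   0.049,  -0.   ]), 'tcp_pos': array([ 0.259, -0.596,  0.213]), 'orientation': array([ 0.592, -0.591,  0.388, -0.387]), 'force': array([ 0.369, -0.21 , -0.763]), 'ft_torque': array([-0.005,  0.024,  0.034]), 'width': np.float64(0.095)}
[[ 0.398 -0.001  0.917]
 [-0.917  0.002  0.398]
 [-0.002 -1.     0.   ]]
top dict_keys(['frame', 'camera_matrix', 'cam_to_world', 'shot']) [[566.511   0.    319.828]
 [  0.    566.511 232.201]
 [  0.      0.      1.   ]] [[-0.033  0.979 -0.2    0.34 ]
 [-0.999 -0.032  0.008  0.089]
 [ 0.002  0.201  0.98   1.165]
 [ 0.     0.     0.     1.   ]]
jar_1 [([486, 261], 0.81, [0.505, -0.265, 0.0]), ([504, 204], 0.71, [0.625, -0.314, 0.0]), ([465, 309], 0.64, [0.407, -0.211, 0.0]), ([156, 276], 0.41, [0.497, 0.421, 0.0])]
shelf []
balance [([159, 267], 0.23, [0.516, 0.415, 0.0])]
pan [([159, 269], 0.88, [0.499, 0.394, 0.075])]
spatula [([156,
[... 666 characters left out ...]
 150], 0.9, [0.618, -0.317, 0.0]), ([441, 189], 0.82, [0.508, -0.267, 0.0])]
shelf []
balance [([206, 388], 0.84, [0.504, 0.4, 0.0])]
pan [([201, 372], 0.74, [0.504, 0.396, 0.075])]
spatula [([206, 382], 0.63, [0.484, 0.401, 0.075])]
spatula_tip [([189, 430], 0.87, [0.439, 0.471, 0.077])]
rack [([320, 306], 0.73, [0.481, 0.134, 0.0]), ([201, 372], 0.6, [0.533, 0.389, 0.0])]
slot [([320, 285], 0.72, [0.487, 0.131, 0.078])]
sieve [([358, 159], 0.89, [0.697, -0.192, 0.0]), ([188, 435], 0.35, [0.458, 0.475, 0.0])]
pot [([383, 232], 0.92, [0.518, -0.086, 0.0]), ([438, 189], 0.29, [0.512, -0.261, 0.0])]
amber_bottle [([234, 252], 0.64, [0.694, 0.179, 0.0]), ([205, 388], 0.51, [0.504, 0.401, 0.0])]
```

View pics/top0.png

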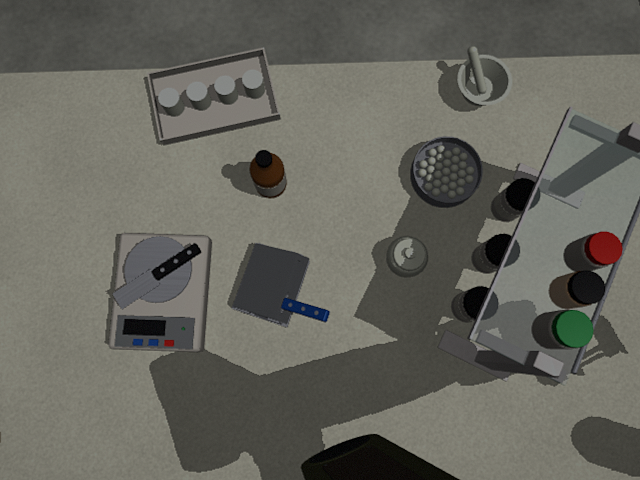

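View pics/side0.png

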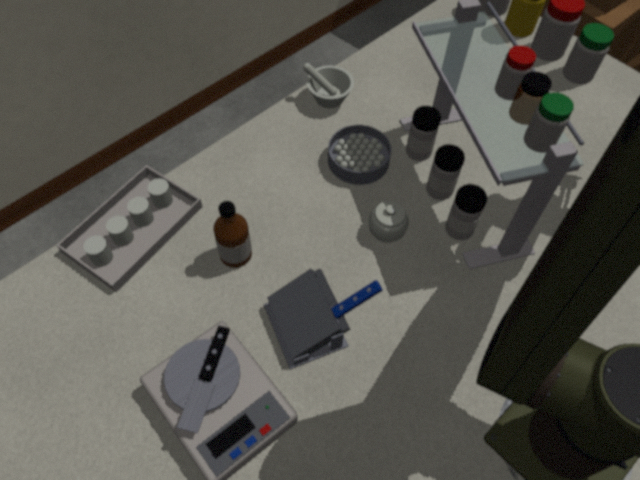

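The top view shows the spatula on the pan at (155,275), with its handle to the upper right. The rack is at (268,283), with the blue handle out to the right. The jar lids are at (522,192), (502,250) and (482,303), by the shelf's front edge. The pot is at (407,255) and the sieve at (446,172). The side view agrees with all of this. Next I'll zoom in on the rack.

```bash
python3 - <<'E'
from h import *
a=cv2.imread("pics/top0.png")[235:335,225:325];b=cv2.imread("pics/side0.png")[262:372,255:365]
f=lambda i:cv2.convertScaleAbs(cv2.resize(i,(400,400),interpolation=cv2.INTER_CUBIC),alpha=1.8)
cv2.imwrite("pics/rack.png",np.hstack([f(a),f(b)]))
E
```

```text
(no output)
```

View pics/rack.png

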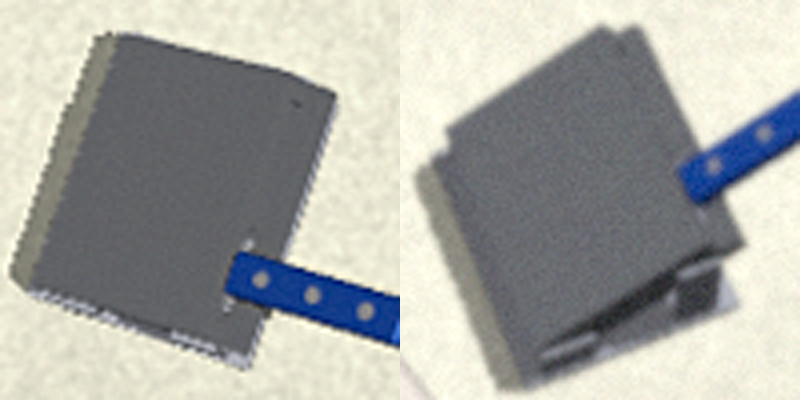

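Request:
move_arm(moves=[0,-0.04,0,0,-1,0,1,0,-0.04,0,0,-1,0,1,0,-0.04,0,0,-1,0,1,0,-0.04,0,0,-1,0,1,0,-0.04,0,0,-1,0,1,0,-0.04,0,0,-1,0,1,0,-0.04,0,0,-1,0,1,0,-0.04,0,0,-1,0,1,0,-0.04,0,0,-1,0,1,0,-0.04,0,0,-1,0,1,0,-0.04,0,0,-1,0,1,0,-0.04,0,0,-1,0,1])

```text
time: 2.2
tcp_pos: [0.2589, -0.5961, 0.4557]
orientation: [-0.698, 0.698, -0.113, 0.113]
force: [-0.3, -0.1, -0.3]
width: 0.0951
```

Request:
move_arm(moves=[-0.008,0,0.067,0,0,0,1,-0.008,0,0.067,0,0,0,1,-0.008,0,0.067,0,0,0,1,-0.008,0,0.067,0,0,0,1,-0.008,0,0.067,0,0,0,1,-0.008,0,0.067,0,0,0,1,-0.008,0,0.067,0,0,0,1,-0.008,0,0.067,0,0,0,1,-0.008,0,0.067,0,0,0,1,-0.008,0,0.067,0,0,0,1,-0.008,0,0.067,0,0,0,1,-0.008,0,0.067,0,0,0,1])

```text
time: 3.2
tcp_pos: [0.341, -0.1982, 0.4549]
orientation: [-0.698, 0.698, -0.114, 0.114]
force: [0.3, -0.4, 0.7]
width: 0.0952
```

Request:
move_arm(moves=[-0.008,0,0.067,0,0,0,1,-0.008,0,0.067,0,0,0,1,-0.008,0,0.067,0,0,0,1,-0.008,0,0.067,0,0,0,1,-0.008,0,0.067,0,0,0,1,-0.008,0,0.067,0,0,0,1,-0.008,0,0.067,0,0,0,1,-0.008,0,0.067,0,0,0,1,-0.008,0,0.067,0,0,0,1,-0.008,0,0.067,0,0,0,1,0,0,0,0,0,0,1])

```text
time: 4.12
tcp_pos: [0.4096, 0.135, 0.454]
orientation: [0.699, -0.698, 0.112, -0.111]
force: [-0.6, -0.8, -0.2]
width: 0.095
```

```bash
python3 - <<'E'
from h import *
p=manip.capture("wrist"); cv2.imwrite("pics/w1.png",cv2.convertScaleAbs(p["frame"],alpha=1.5)); np.save("w1.npy",p,allow_pickle=True)
print(np.round(p["camera_matrix"],1).tolist(),np.round(p["cam_to_world"],3))
for t in("pan","spatula","spatula_tip","rack","slot"):
    r=manip.place_of(p,t); print(t,[(np.round(x["at"]).astype(int).tolist(),round(x["conf"],2),np.round(atz(p,x["at"],{"pan":.075,"spatula":.075,"spatula_tip":.0765,"slot":.078}.get(t,0)),3).tolist()) for x in r[:4]])
E
```

```text
[[346.6, 0.0, 318.9], [0.0, 346.6, 240.6], [0.0, 0.0, 1.0]] [[ 0.951  0.297  0.089  0.436]
 [-0.31   0.913  0.266  0.211]
 [-0.002 -0.28   0.96   0.624]
 [ 0.     0.     0.     1.   ]]
pan []
spatula []
spatula_tip []
rack [([361, 174], 0.91, [0.487, 0.132, 0.0])]
slot [([367, 181], 0.96, [0.486, 0.128, 0.078])]
```

View pics/w1.png

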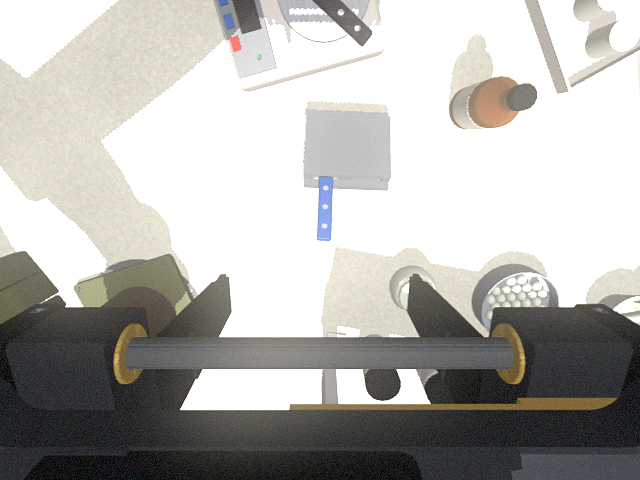

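The wrist view shows the rack at (347,150), with its front edge at row 187 from column 304 to 387. The blue handle runs from (326,178) to (324,240). The three slot estimates agree within 4 mm. Next I'll fit the rack's yaw, then aim at the spatula.

```bash
cat >> h.py <<'E'
def slotR(yaw):
    return (R.from_euler('z',yaw)*R.from_euler('y',np.pi/6)).as_matrix()
E
python3 - <<'E'
from h import *
from scipy.optimize import least_squares
w=np.load("w1.npy",allow_pickle=True).item(); t=manip.capture("top"); s=manip.capture("side")
A=[0,.064,.0095];B=[-.1,.064,.0095];S=[0,0,0]
obs=[(w,A,(326,178)),(w,B,(324,241)),(t,A,(283,303)),(t,B,(328,316)),(s,A,(334.7,314)),(s,B,(381,288)),
 (w,S,(367,181)),(t,S,(297,273)),(s,S,(320,285))]
def f(v):
    return np.concatenate([proj(p,[v[0],v[1],.078]+slotR(v[2])@X)-u for p,X,u in obs])
r=least_squares(f,[.486,.128,1.2],x_scale=[.01,.01,.1],loss="soft_l1"); print(r.x,np.degrees(r.x[2]));print(np.round(f(r.x).reshape(-1,2),1).tolist())
a=atz(w,(304,187),.079);b=atz(w,(387,188),.079);d=b-a;print("edge yaw",np.degrees(np.arctan2(d[1],d[0]))+90,np.linalg.norm(d))
for n,p in(("t",t),("s",s)):
  for g in("spatula","spatula_tip","pan"):
    print(n,g,[(round(x["conf"],2),np.round(atz(p,x["at"],.0765),4)[:2].tolist()) for x in manip.place_of(p,g)[:1]])
  m=manip.masks_of(p,"spatula")
  if m:
    for q in m[:2]:
      ys,xs=np.nonzero(q["pixels"]);P=np.array([atz(p,(x,y),.08)[:2] for x,y in zip(xs,ys)]);c=P.mean(0);U=np.linalg.svd(P-c,full_matrices=False)[2][0]
      pr=(P-c)@U;print(q["conf"],c,U,np.degrees(np.arctan2(U[1],U[0])),c+U*pr.min(),c+U*pr.max())
E
```

```text
[0.4843213  0.12826342 1.22749154] 70.33008490270389
[[-1.1, 0.1], [-0.5, 0.4], [-0.1, 0.0], [-1.2, -0.4], [-0.7, -1.8], [-1.4, -5.6], [-1.4, 0.8], [-1.0, -0.6], [2.0, -0.3]]
edge yaw 71.26943550654308 0.13022023937079857
t spatula [(0.65, [0.4864, 0.4051])]
t spatula_tip [(0.93, [0.443, 0.4726])]
t pan [(0.55, [0.5051, 0.3959])]
0.79 [0.47086325 0.42369882] [-0.54912803  0.83573824] 123.30721241736713 [0.51005619 0.36404965] [0.4395265 0.4713914]
s spatula [(0.69, [0.4851, 0.4006])]
s spatula_tip [(0.93, [0.4386, 0.4713])]
s pan [(0.73, [0.5022, 0.4006])]
0.95 [0.4825744 0.4063736] [-0.54729024  0.83694289] 123.18130966507351 [0.541979   0.31552919] [0.43897972 0.4730407 ]
```

Request:
move_arm(moves=[0.0096,0,0.0593,0,0,0,1,0.0096,0,0.0593,0,0,0,1,0.0096,0,0.0593,0,0,0,1,0.0096,0,0.0593,0,0,0,1,0.0096,0,0.0593,0,0,0,1,0.0096,0,0.0593,0,0,0,1,0.0096,0,0.0593,0,0,0,1,0.0096,0,0.0593,0,0,0,1])

```text
time: 5.58
tcp_pos: [0.5219, 0.3449, 0.4544]
orientation: [-0.698, 0.698, -0.114, 0.114]
force: [-0.7, -0.5, 0.5]
width: 0.0948
```

Request:
move_arm(moves=[0,0.042,0,0,-1,0,0.3,0,0.042,0,0,-1,0,0.3,0,0.042,0,0,-1,0,0.3,0,0.042,0,0,-1,0,0.3,0,0.042,0,0,-1,0,0.3,0,0.042,0,0,-1,0,0.3,0,0.042,0,0,-1,0,0.3,0,0.042,0,0,-1,0,0.3,0,0.042,0,0,-1,0,0.3,0,0.042,0,0,-1,0,0.3,0,0.042,0,0,-1,0,0.3,0,0.042,0,0,-1,0,0.3])

```text
time: 6.58
tcp_pos: [0.5213, 0.3433, 0.2015]
orientation: [-0.683, 0.684, 0.181, -0.181]
force: [-0.0, 0.1, -0.8]
width: 0.0619
```

Request:
move_arm(moves=[0,0,0,0,-0.78,0,0.3,0,0,0,0,0,0,0.3])

```text
time: 6.75
tcp_pos: [0.5203, 0.3428, 0.2001]
orientation: [-0.678, 0.679, 0.197, -0.2]
force: [1.2, 0.5, 0.1]
width: 0.0618
```

```bash
python3 - <<'E'
from h import *
p=manip.capture("wrist"); cv2.imwrite("pics/w2.png",cv2.convertScaleAbs(p["frame"],alpha=1.3))
T=Rt().as_matrix();o=manip.get_obs()["tcp_pos"];print(np.round(o,4),np.round(T,3),np.degrees(np.arctan2(T[1,0],T[0,0])))
for g in("spatula","spatula_tip","pan"):
    print(g,[(round(x["conf"],2),np.round(x["at"]),np.round(atz(p,x["at"],.0765),4)[:2].tolist()) for x in manip.place_of(p,g)[:1]])
for q in manip.masks_of(p,"spatula")[:1]:
      ys,xs=np.nonzero(q["pixels"]);P=np.array([atz(p,(x,y),.08)[:2] for x,y in zip(xs,ys)]);c=P.mean(0);U=np.linalg.svd(P-c,full_matrices=False)[2][0]
      pr=(P-c)@U;print(q["conf"],c,U,np.degrees(np.arctan2(U[1],U[0])),c+U*pr.min(),c+U*pr.max())
E
```

```text
[0.5211 0.3433 0.2018] [[ 0.843 -0.001 -0.538]
 [ 0.538 -0.001  0.843]
 [-0.001 -1.     0.   ]] 32.53799754660086
spatula [(0.57, array([320., 158.]), [0.4866, 0.3984])]
spatula_tip [(0.58, array([324.,  39.]), [0.442, 0.4735])]
pan [(0.84, array([332., 170.]), [0.5008, 0.3956])]
0.76 [0.48126643 0.40959398] [ 0.5378055  -0.84306894] -57.46562554862912 [0.44108782 0.47257835] [0.54151636 0.31514561]
```

View pics/w2.png

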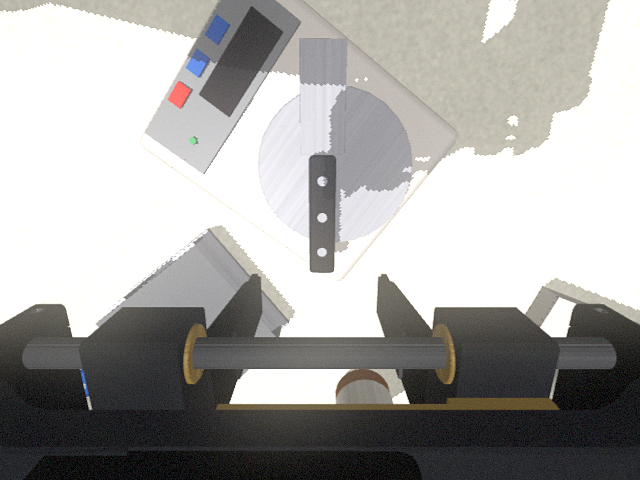

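The spatula lies straight under the jaws, handle from (322,155) to (321,270), aligned with the tool to within a degree. Descending to grip it.

Request:
move_arm(moves=[0,0.04,0,0,0,0,0.3,0,0.04,0,0,0,0,0.3,0,0.04,0,0,0,0,0.3,0,0.04,0,0,0,0,0.3,0,0.04,0,0,0,0,0.3,0,0.04,0,0,0,0,0.3,0,0.007,0,0,0,0,0.3,0,0,0,0,0,0,0], newtons=40)

```text
time: 7.67
tcp_pos: [0.5206, 0.3429, 0.078]
orientation: [-0.679, 0.679, 0.197, -0.199]
force: [-0.1, 0.2, 0.6]
width: 0.0589
```

Request:
move_arm(moves=[0,0,0,0,0,0,-1,0,0,0,0,0,0,-1,0,0,0,0,0,0,-1,0,0,0,0,0,0,-1,0,0,0,0,0,0,-1,0,0,0,0,0,0,-1,0,0,0,0,0,0,-1,0,0,0,0,0,0,-1])

```text
time: 8.33
tcp_pos: [0.5217, 0.3435, 0.0798]
orientation: [0.679, -0.679, -0.199, 0.198]
force: [-0.1, 0.6, 3.3]
width: 0.0215
```

Request:
move_arm(moves=[0,-0.02,0,0,0,0,-1,0,-0.035,0,0,0,0,-1,0,-0.035,0,0,0,0,-1,0,-0.03,0,0,1,0,-1,0,-0.03,0,0,1,0,-1,0,-0.03,0,0,1,0,-1,0,-0.03,0,0,1,0,-1,0,-0.03,0,0,1,0,-1,0,-0.03,0,0,1,0,-1,0,-0.03,0,0,1,0,-1,0,-0.03,0,0,1,0,-1,0,-0.03,0,0,1,0,-1])

```text
time: 9.33
tcp_pos: [0.5209, 0.343, 0.2597]
orientation: [-0.706, 0.707, -0.023, 0.022]
force: [-0.5, 0.2, -1.5]
width: 0.0215
```

Request:
move_arm(moves=[0,0,0,0,1,0,-1,0,0,0,0,1,0,-1,0,0,0,0,1,0,-1,0,0,0,0,0.95,0,-1,0.0061,0,-0.0619,0,0,0,-1,0.0061,0,-0.0619,0,0,0,-1,0.0061,0,-0.0619,0,0,0,-1,0.0061,0,-0.0619,0,0,0,-1,0.0061,0,-0.0619,0,0,0,-1,0.0061,0,-0.0619,0,0,0,-1,0.0061,0,-0.0619,0,0,0,-1,0.0061,0,-0.0619,0,0,0,-1])

```text
time: 10.33
tcp_pos: [0.4619, 0.1001, 0.2591]
orientation: [-0.697, 0.697, -0.118, 0.118]
force: [-0.2, -0.6, -1.4]
width: 0.0218
```

Request:
move_arm(moves=[0.0061,0,-0.0619,0,0,0,-1,0.0061,0,-0.0619,0,0,0,-1,0.0061,0,-0.0619,0,0,0,-1,0.0061,0,-0.0619,0,0,0,-1,0,0,0,-1,0,0,-1,0,0,0,-1,0,0,-1,0,0,0,-1,0,0,-1,0,0,0,-1,0,0,-1,0,0,0,-1,0,0,-1,0,0,0,-1,0,0,-1,0,0,0,-1,0,0,-1,0,0,0,-0.5,0,0,-1])

```text
time: 11.33
tcp_pos: [0.4334, -0.0187, 0.2586]
orientation: [-0.492, 0.855, -0.145, 0.082]
force: [-0.4, 0.0, -2.1]
width: 0.0216
```

```bash
cat >> h.py <<'E'
S=np.array([.485,.128,.078]); SR=slotR(np.radians(70.7))
E
cat > chk.py <<'E'
from h import *
import sys
np.set_printoptions(precision=4,suppress=True)
o=manip.get_obs();T=Rt().as_matrix();print(o["time"],o["tcp_pos"],o["joint_positions"]);print("tcp in slot",SR.T@(o["tcp_pos"]-S)); print(SR.T@T)
P=[(n,manip.capture(n)) for n in("top","side","wrist")]
L={}
for n,p in P:
  for g in("spatula","spatula_tip","slot"):
    r=manip.place_of(p,g)
    if r: L[n,g]=(p,r[0]["at"]);print(n,g,np.round(r[0]["at"],1),round(r[0]["conf"],2))
E=o["tcp_pos"]+T@np.array([0,.0035,.066]); print("expected origin",E,"tip",E+T[:,2]*.085)
for g in("spatula","spatula_tip","slot"):
  k=[L[n,g] for n in("top","side","wrist") if (n,g) in L]
  if len(k)>1:
    from scipy.optimize import least_squares
    r=least_squares(lambda X:np.concatenate([proj(p,X)-u for p,u in k]),E); print(g,len(k),r.x,"in slot",SR.T@(r.x-S),np.abs(r.fun).max())
for n,p in P: cv2.imwrite(f"pics/{sys.argv[1]}_{n}.png",p["frame"])
E
python3 chk.py pre
```

```text
11.3333 [ 0.4334 -0.0187  0.2586] [ 0.1356 -0.2264  1.9796 -0.4651  1.6389  0.4966]
tcp in slot [-0.225   0.0002  0.0786]
[[ 0.0031 -0.0029  1.    ]
 [-1.     -0.0001  0.0031]
 [ 0.0001 -1.     -0.0029]]
top slot [295.4 271.7] 0.88
side spatula [380.2 222.5] 0.82
side spatula_tip [336.1 252.2] 0.93
side slot [320.9 285.5] 0.72
wrist spatula [318.  168.8] 0.68
wrist slot [319.1 170.9] 0.66
expected origin [0.4515 0.0335 0.2224] tip [0.4755 0.103  0.1797]
spatula 2 [0.4506 0.0299 0.2163] in slot [-0.1592  0.0001  0.0678] 2.3260953608682655
slot 3 [0.4673 0.0833 0.2918] in slot [-0.1484  0.0019  0.1611] 74.76106867318308
```

Request:
move_arm(moves=[0,0.038,0.021,0,0,0,-1,0,0.038,0.021,0,0,0,-1,0,0.038,0.021,0,0,0,-1,0,0.038,0.021,0,0,0,-1,0,0,0,0,0,0,-1,0,0,0,0,0,0,-1])

```text
time: 12.43
tcp_pos: [0.4324, -0.0212, 0.1716]
orientation: [-0.493, 0.854, -0.145, 0.082]
force: [0.3, -1.1, -1.1]
width: 0.0217
```

```bash
python3 chk.py pre2; python3 - <<'E'
from h import *
f=lambda n,x,y,w:cv2.convertScaleAbs(cv2.resize(cv2.imread(f"pics/pre2_{n}.png")[y:y+w,x:x+w],(400,400),interpolation=cv2.INTER_CUBIC),alpha=1.7)
cv2.imwrite("pics/pre2.png",np.hstack([f("wrist",220,60,200),f("side",280,210,120)]))
E
```

```text
12.4333 [ 0.4324 -0.0212  0.1716] [ 0.1297 -0.1578  2.0706 -0.4649  1.4942  0.5635]
tcp in slot [-0.1839  0.0003  0.002 ]
[[ 0.0026 -0.0015  1.    ]
 [-1.      0.0014  0.0026]
 [-0.0014 -1.     -0.0015]]
top slot [294.7 271.4] 0.91
side spatula [372.8 250.7] 0.62
side spatula_tip [337.1 276.2] 0.79
wrist spatula [320.6 169.2] 0.68
expected origin [0.4505 0.0311 0.1355] tip [0.4746 0.1005 0.0929]
spatula 2 [0.4529 0.0281 0.133 ] in slot [-0.1183 -0.0028 -0.0048] 1.8816063441867072
```

View pics/pre2.png

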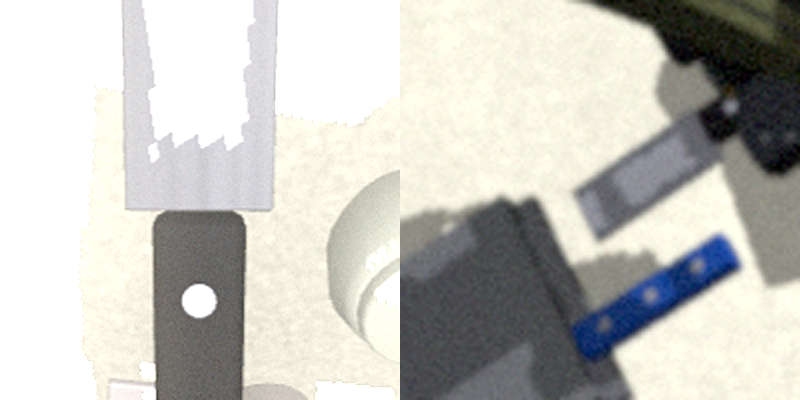

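```bash
python3 - <<'E'
from h import *
W=manip.capture("wrist");D=manip.capture("side")
o=manip.get_obs();T=Rt().as_matrix();E=o["tcp_pos"]+T@np.array([0,.0035,.066])
sp=lambda x,y,z:E+T@np.array([-y,-z,x])   # spatula frame
sl=lambda x,y,z:S+SR@np.array([x,y,z])
out=[]
for p,(x0,y0,w,h),k in((W,(220,0,200,200),2.5),(D,(280,210,110,110),3)):
    I=cv2.resize(p["frame"],None,fx=k,fy=k,interpolation=cv2.INTER_CUBIC);I=cv2.convertScaleAbs(I,alpha=.9 if k==2.5 else 1.7)
    q=lambda X:tuple(int(round(v*k)) for v in proj(p,X))
    for L,c in(([sp(0,.018,.003),sp(.085,.018,.003),sp(.085,-.018,.003),sp(0,-.018,.003)],(0,0,255)),
      ([sl(0,-.035,14.5e-3),sl(0,.099,14.5e-3)],(0,255,0)),([sl(-.01,-.023,-4.5e-3),sl(-.01,.023,-4.5e-3)],(255,0,255)),
      ([sl(0,.075,9.5e-3),sl(-.1,.075,9.5e-3),sl(-.1,.053,9.5e-3),sl(0,.053,9.5e-3)],(0,255,255)),
      ([sl(-.1,.075,9.5e-3),sl(-.1,.075,-4.5e-3)],(0,255,255))):
        cv2.polylines(I,[np.array([q(X) for X in L])],False,c,1)
    I=I[int(y0*k):int((y0+h)*k),int(x0*k):int((x0+w)*k)]
    out.append(cv2.resize(I,(400,400)))
cv2.imwrite("pics/ov.png",np.hstack(out))
E
```

```text
(no output)
```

View pics/ov.png

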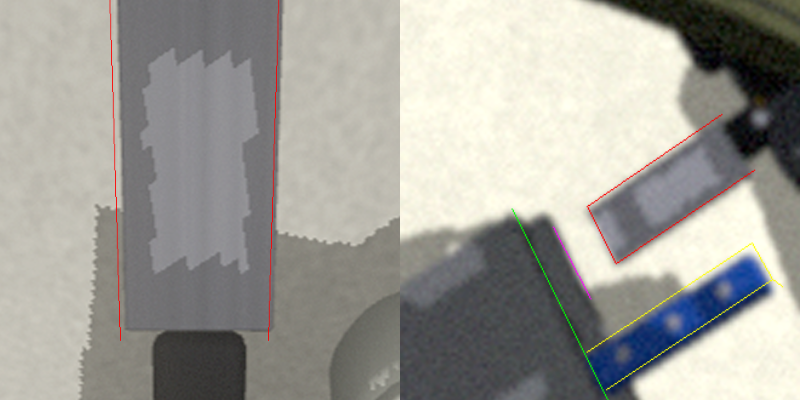

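The predicted and actual outlines of the blade and the blue handle agree to about 2 mm, and the small offset is the same for both. So the blade is lined up with the free slot. Inserting in stages.

Request:
move_arm(moves=[0,0,0.02,0,0,0,-1,0,0,0.02,0,0,0,-1,0,0,0.02,0,0,0,-1,0,0,0.01,0,0,0,-1,0,0,0.01,0,0,0,-1,0,0,0.01,0,0,0,-1])

```text
time: 13.63
tcp_pos: [0.4462, 0.0164, 0.1493]
orientation: [-0.493, 0.854, -0.144, 0.083]
force: [0.0, 0.0, -1.4]
width: 0.0217
```

```bash
python3 chk.py in1 | cut -c1-150; python3 -c "
from rig import manip
o=manip.get_obs();print(o['force'],o['ft_torque'])"
```

```text
13.6333 [0.4462 0.0164 0.1493] [ 0.1992 -0.0798  2.0398 -0.4472  1.478   0.6432]
tcp in slot [-0.138  -0.0002  0.0027]
[[ 0.0023 -0.0004  1.    ]
 [-1.     -0.0007  0.0023]
 [ 0.0007 -1.     -0.0004]]
top slot [293.5 275. ] 0.72
side spatula [352.8 263.6] 0.73
side spatula_tip [316.  291.6] 0.67
side slot [317.4 287.2] 0.81
wrist spatula [319.4 169.8] 0.95
wrist slot [429.9 303.5] 0.2
expected origin [0.4643 0.0688 0.1133] tip [0.4885 0.1383 0.0707]
spatula 2 [0.465  0.0681 0.1129] in slot [-0.0721 -0.001  -0.0013] 0.6619039004443152
slot 3 [0.4982 0.1391 0.2422] in slot [-0.0692 -0.0088  0.1496] 51.36897408420259
[ 0.80057846  0.49351009 -1.25298856] [ 0.35920455 -0.18987353  0.00510773]
```

Request:
move_arm(moves=[0,0,0.014,0,0,0,-1,0,0,0.014,0,0,0,-1,0,0,0.014,0,0,0,-1,0,0,0.014,0,0,0,-1])

```text
time: 14.57
tcp_pos: [0.4542, 0.0395, 0.1353]
orientation: [-0.493, 0.854, -0.144, 0.083]
force: [1.1, 0.3, -1.2]
width: 0.0217
```

Request:
move_arm(moves=[0,0,0.014,0,0,0,-1,0,0,0.014,0,0,0,-1,0,0,0.014,0,0,0,-1,0,0,0.014,0,0,0,-1,0,0,0.01,0,0,0,-1,0,0,0,0,0,0,-1])

```text
time: 15.07
tcp_pos: [0.4635, 0.0664, 0.1186]
orientation: [-0.493, 0.854, -0.144, 0.083]
force: [0.3, -0.8, -1.3]
width: 0.0214
```

Request:
move_arm(moves=[0,0,0.008,0,0,0,-1,0,0,0.008,0,0,0,-1,0,0,0,0,0,0,-1])

```text
time: 15.32
tcp_pos: [0.4658, 0.0726, 0.1151]
orientation: [-0.493, 0.854, -0.144, 0.083]
force: [-0.2, -0.1, -1.4]
width: 0.0217
```

Request:
move_arm(moves=[0,0,0.005,0,0,0,-1,0,0,0.003,0,0,0,-1,0,0,0,0,0,0,-1])

```text
time: 15.57
tcp_pos: [0.4669, 0.0755, 0.1133]
orientation: [-0.493, 0.854, -0.144, 0.083]
force: [-0.9, -0.6, -1.4]
width: 0.0212
```

Request:
move_arm(moves=[0,0,0.004,0,0,0,-1,0,0,0.002,0,0,0,-1,0,0,0,0,0,0,-1])

```text
time: 15.82
tcp_pos: [0.4669, 0.0757, 0.1133]
orientation: [-0.49, 0.856, -0.145, 0.083]
force: [-2.8, -8.0, 5.2]
width: 0.0216
```

Request:
move_arm(moves=[0,0,0.003,0,0,0,-1,0,0,0,0,0,0,-1])

```text
time: 15.98
tcp_pos: [0.4669, 0.0758, 0.1133]
orientation: [-0.488, 0.856, -0.146, 0.083]
force: [-6.1, -11.9, 8.8]
width: 0.0212
```

The arm has stopped against the rack face with about 16 N along the slot axis, so the spatula is home. Releasing and checking.

Request:
move_arm(moves=[0,0,-0.004,0,0,0,-1,0,0,0,0,0,0,0.1,0,0,0,0,0,0,0.1,0,0,0,0,0,0,0.1,0,0,0,0,0,0,0.1,0,-0.03,0,0,0,0,0.1,0,-0.04,0,0,0,0,0.1,0,-0.05,0,0,0,0,0.1,0,-0.05,0,0,0,0,0.1,0,-0.05,0,0,0,0,0.1])

```text
time: 16.82
tcp_pos: [0.4857, 0.1302, 0.2081]
orientation: [-0.493, 0.854, -0.144, 0.083]
force: [0.7, 0.2, 0.1]
width: 0.0522
```

```bash
python3 - <<'E'
from h import *
np.set_printoptions(precision=4,suppress=True)
o=manip.get_obs();print(o["time"],o["tcp_pos"],o["joint_positions"],o["force"],o["ft_torque"])
P={n:manip.capture(n) for n in("top","side","wrist")}
for n,p in P.items():
  cv2.imwrite(f"pics/out_{n}.png",p["frame"])
  r=manip.place_of(p,"spatula"); print(n,[(np.round(x["at"],1).tolist(),round(x["conf"],2)) for x in r[:3]],"exp",proj(p,S+SR@[0,0,-.0045]))
  j=manip.place_of(p,"jar_1"); print([(round(x["conf"],2),atz(p,x["at"],0)[:2].tolist()) for x in j[:4]])
  j=manip.place_of(p,"shelf"); print('shelf',[(round(x["conf"],2),atz(p,x["at"],0)[:2].tolist()) for x in j[:2]])
f=lambda n,x,y,w:cv2.convertScaleAbs(cv2.resize(cv2.imread(f"pics/out_{n}.png")[y:y+w,x:x+w],(400,400),interpolation=cv2.INTER_CUBIC),alpha=1.5)
cv2.imwrite("pics/out.png",np.hstack([f("side",260,210,140),f("top",400,140,240)]))
E
```

```text
16.8167 [0.4857 0.1302 0.2081] [ 0.3756  0.0416  1.8159 -0.3895  1.6389  0.7542] [0.7353 0.2459 0.0582] [ 0.2596 -0.1752  0.0056]
top [([296.6, 271.4], 0.97), ([503.5, 205.4], 0.57), ([404.8, 260.0], 0.25)] exp [297.3478 272.6682]
[(0.96, [0.5110862344362971, -0.25939961704445597]), (0.92, [0.6208763099709333, -0.3119764918237768])]
shelf [(0.54, [0.41064666424722485, -0.2135047951656741])]
side [([321.5, 285.6], 0.77)] exp [322.8694 284.9032]
[(0.75, [0.6220226484869705, -0.3152845599039839]), (0.47, [0.5129359362790828, 0.09187878185742987])]
shelf [(0.59, [0.5139832140175783, 0.09368368835030533]), (0.22, [0.70536197733846, -0.18967304487371645])]
wrist [([316.1, 162.7], 0.63)] exp [314.4069 161.9975]
[(0.94, [0.4163214205309173, -0.21523402463959684]), (0.68, [0.4670000133755905, 0.07959483918345811]), (0.42, [0.515127169455195, -0.2613693276953997])]
shelf []
```

View pics/out.png

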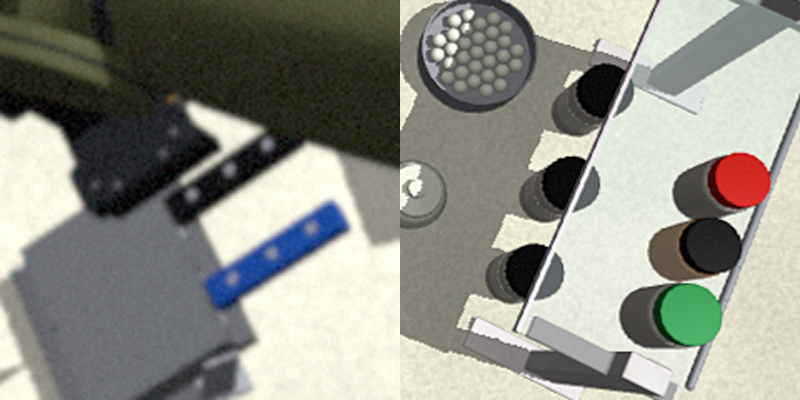

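The spatula is home: all three cameras put its origin within 2 px of the mouth. In the right crop the jar lids show just in front of and under the board's edge, with the near foot of the upright clear of them. Moving to the approach pose for jar 1, leaning in 40°.

Request:
move_arm(moves=[0.01425,0.0248,-0.0531,0,0,0,0.8,0.01425,0.0248,-0.0531,0,0,0,0.8,0.01425,0.0248,-0.0531,0,0,0,0.8,0.01425,0.0248,-0.0531,0,0,0,0.8,0.01425,0.0248,-0.0531,0,0,0,0.8,0.01425,0.0248,-0.0531,0,0,0,0.8,0.01425,0.0248,-0.0531,0,0,0,0.8,0.01425,0.0248,-0.0531,0,0,0,0.8])

```text
time: 18.08
tcp_pos: [0.4621, -0.1112, 0.2277]
orientation: [-0.493, 0.854, -0.144, 0.083]
force: [0.6, -1.2, 0.5]
width: 0.0854
```

Request:
move_arm(moves=[0,0,0,0,0.68,0.39,0.8,0,0,0,0,0.68,0.39,0.8,0,0,0,-0.83,0,0,0.8,0,0,0,-0.83,0,0,0.8,0,0,0,-0.84,0,0,0.8,0,0,0,0,0,0,0.8])

```text
time: 18.58
tcp_pos: [0.4622, -0.1092, 0.2258]
orientation: [-0.412, 0.884, -0.2, 0.091]
force: [0.8, -0.1, -1.0]
width: 0.0855
```

```bash
cat > jar.py <<'E'
from h import *
import sys
np.set_printoptions(precision=4,suppress=True)
J=np.array([[.412,-.214],[.510,-.263],[.6215,-.3145]])
k=int(sys.argv[1])-1
o=manip.get_obs();T=Rt().as_matrix();print(o["time"],o["tcp_pos"],o["joint_positions"],o["force"]);print(T)
if len(sys.argv)>2:
  p=manip.capture("wrist");cv2.imwrite(f"pics/jar{k+1}.png",p["frame"])
  for x in manip.place_of(p,"jar_1")[:4]: print(round(x["conf"],2),x["at"],atz(p,x["at"],0)[:2])
g=np.r_[J[k],.090]+.019*T[:,1]
print("to grasp, tool axes",T.T@(g-o["tcp_pos"]))
E
python3 jar.py 1 w
```

```text
18.5833 [ 0.4622 -0.1092  0.2258] [ 0.0129 -0.0604  1.938  -0.6162  1.6126  0.5404] [ 0.8455 -0.0675 -1.0221]
[[ 0.9033 -0.2786  0.3262]
 [-0.429  -0.581   0.6916]
 [-0.0031 -0.7647 -0.6444]]
0.92 [319.5, 160.3] [ 0.4129 -0.215 ]
0.77 [412.7, 158.6] [ 0.5129 -0.2589]
0.58 [512.8, 160.8] [ 0.6187 -0.3124]
to grasp, tool axes [ 0.0001  0.1977 -0.0014]
```

Request:
move_arm(moves=[0,0.06,0,0,0,0,0.8,0,0.06,0,0,0,0,0.8,0,0.06,0,0,0,0,0.8,0,0.06,0,0,0,0,0.8,0,0.06,0,0,0,0,0.8,0,0.05,0,0,0,0,0.8,0,0.03,0,0,0,0,0.8,0,0.015,0,0,0,0,0.8,0,0,0,0,0,0,0.8], newtons=28)

```text
time: 19.43
tcp_pos: [0.4068, -0.225, 0.0756]
orientation: [-0.412, 0.884, -0.201, 0.093]
force: [0.8, -0.1, -0.1]
width: 0.0855
```

Request:
move_arm(moves=[0,0,0,0,0,0,-0.3,0,0,0,0,0,0,-0.3,0,0,0,0,0,0,-0.3,0,0,0,0,0,0,-0.3,0,0,0,0,0,0,-0.3,0,0,0,0,0,0,-0.3])

```text
time: 19.93
tcp_pos: [0.4082, -0.2242, 0.0774]
orientation: [-0.412, 0.884, -0.2, 0.093]
force: [-2.7, 3.1, 5.9]
width: 0.0628
```

```bash
python3 jar.py 1
```

```text
19.9333 [ 0.4082 -0.2242  0.0774] [-0.2201  0.0043  2.1528 -0.7189  1.2618  0.5506] [-2.6696  3.0935  5.9072]
[[ 0.9026 -0.2769  0.3297]
 [-0.4305 -0.5809  0.6908]
 [ 0.0002 -0.7654 -0.6435]]
to grasp, tool axes [-0.001   0.0024  0.0002]
```

Request:
move_arm(moves=[0,-0.0115,-0.0096,0,0,0,-0.3,0,-0.0115,-0.0096,0,0,0,-0.3,0,0,0,0,0,0,-0.3,0,0,0,0,0,0,-0.3,0,0,0,0,0,0,-0.3])

```text
time: 20.35
tcp_pos: [0.4079, -0.2242, 0.0909]
orientation: [-0.413, 0.884, -0.2, 0.093]
force: [-0.3, 0.2, -5.3]
width: 0.0623
```

Request:
move_arm(moves=[0,0,0,0,0,0,-0.3])

```text
time: 20.43
tcp_pos: [0.4077, -0.2242, 0.0907]
orientation: [-0.412, 0.884, -0.2, 0.093]
force: [1.0, 0.1, -6.1]
width: 0.0624
```

The lift shows about −5.7 N against a zero near 0, so roughly 0.55 kg: jar 1 is the full one. Taking it out along the approach line.

Request:
move_arm(moves=[0,-0.03,0,0,0,0,-0.3,0,-0.05,0,0,0,0,-0.3,0,-0.05,0,0,0,0,-0.3,0,-0.05,0,0,0,0,-0.3,0,-0.05,0,0,0,0,-0.3,0,-0.05,0,0,0,0,-0.3,0,-0.05,0,0,0,0,-0.3,0,-0.05,0,0,0,0,-0.3,0,-0.05,0,0,0,0,-0.3,0,-0.038,-0.032,0,0,0,-0.3,0,-0.038,-0.032,0,0,0,-0.3])

```text
time: 21.35
tcp_pos: [0.4674, -0.0989, 0.3055]
orientation: [-0.412, 0.884, -0.2, 0.092]
force: [0.2, -1.1, -5.3]
width: 0.0622
```

Request:
move_arm(moves=[0,0,0,0,-0.4,-0.33,-0.3,0,0,0,0,-0.784,-0.66,-0.3,0,0,0,0,-0.784,-0.66,-0.3,0,0,0,0,-0.784,-0.66,-0.3,0,0,0,0,-0.784,-0.66,-0.3,0,0,0,0,-0.784,-0.66,-0.3,0,0,0,0,-0.784,-0.66,-0.3,0,0,0,0,-0.784,-0.66,-0.3])

```text
time: 22.02
tcp_pos: [0.4668, -0.0995, 0.3045]
orientation: [-0.422, 0.905, 0.043, -0.021]
force: [-0.3, -0.3, -5.1]
width: 0.0624
```

Request:
move_arm(moves=[0,0,0,0,-0.784,-0.66,-0.3,0,0,0,0,-0.784,-0.66,-0.3,0,0,0,0,-0.784,-0.66,-0.3,0,0,0,0,-0.784,-0.66,-0.3,0,0,0,0,-0.784,-0.66,-0.3,0,0,0,0,-0.784,-0.66,-0.3,0,0,0,0,-0.784,-0.66,-0.3,0,0,0,0,-0.784,-0.66,-0.3,0,0,0,0,-0.4,-0.33,-0.3,0,0,0,0,0,0,-0.3])

```text
time: 22.85
tcp_pos: [0.4657, -0.1003, 0.3042]
orientation: [-0.397, 0.851, 0.31, -0.145]
force: [1.0, -0.3, -5.6]
width: 0.063
```

```bash
cat > pl.py <<'E'
from h import *
np.set_printoptions(precision=4,suppress=True)
o=manip.get_obs();T=Rt().as_matrix();print(o["time"],o["tcp_pos"],o["joint_positions"],o["force"]);print(T)
# jar centre relative to tcp, in tool axes (from the grasp: grasp T and offset)
off=np.array([.001,-.0214,-.0002]); j=o["tcp_pos"]+T@off; print("jar pt (z .09 on jar)",j)
tgt=np.array([.502,.397,.075+.090-.0]); d=tgt-j
print("horizontal shift in tool",T.T@np.array([d[0],d[1],0]),"down",d[2],"tool down",T.T@[0,0,d[2]])
E
python3 pl.py
```

```text
22.85 [ 0.4657 -0.1003  0.3042] [-0.0297 -0.6337  2.2325 -0.5661  1.1062 -0.5841] [ 0.9867 -0.2936 -5.5631]
[[ 0.7655  0.4124 -0.494 ]
 [ 0.6435 -0.4919  0.5865]
 [-0.0012 -0.7668 -0.6419]]
jar pt (z .09 on jar) [ 0.4578 -0.0893  0.3207]
horizontal shift in tool [ 0.3468 -0.221   0.2633] down -0.15573238871664602 tool down [0.0002 0.1194 0.1   ]
```

Request:
move_arm(moves=[0.02168,-0.0138,0.01645,0,0,0,-0.3,0.04335,-0.0276,0.0329,0,0,0,-0.3,0.04335,-0.0276,0.0329,0,0,0,-0.3,0.04335,-0.0276,0.0329,0,0,0,-0.3,0.04335,-0.0276,0.0329,0,0,0,-0.3,0.04335,-0.0276,0.0329,0,0,0,-0.3,0.04335,-0.0276,0.0329,0,0,0,-0.3,0.04335,-0.0276,0.0329,0,0,0,-0.3])

```text
time: 23.52
tcp_pos: [0.4874, 0.1301, 0.3048]
orientation: [-0.397, 0.851, 0.311, -0.145]
force: [0.7, -0.2, -5.9]
width: 0.0624
```

Request:
move_arm(moves=[0.04335,-0.0276,0.0329,0,0,0,-0.3,0.04335,-0.0276,0.0329,0,0,0,-0.3,0.04335,-0.0276,0.0329,0,0,0,-0.3,0.04335,-0.0276,0.0329,0,0,0,-0.3,0.04335,-0.0276,0.0329,0,0,0,-0.3,0.04335,-0.0276,0.0329,0,0,0,-0.3,0.04335,-0.0276,0.0329,0,0,0,-0.3,0.04335,-0.0276,0.0329,0,0,0,-0.3,0.02168,-0.0138,0.01645,0,0,0,-0.3,0,0,0,0,0,0,-0.3])

```text
time: 24.35
tcp_pos: [0.5108, 0.3902, 0.3036]
orientation: [-0.397, 0.851, 0.312, -0.146]
force: [-0.1, -1.7, -6.5]
width: 0.0622
```

```bash
python3 pl.py;  python3 - <<'E'
from h import *
np.set_printoptions(precision=4,suppress=True)
o=manip.get_obs()["tcp_pos"];T=Rt().as_matrix();j=o+T@np.array([.001,-.0214,-.0002])-[0,0,.09]
for n in("top","side","wrist"):
  p=manip.capture(n);cv2.imwrite(f"pics/pan_{n}.png",p["frame"])
  print(n,"pan",[(round(x["conf"],2),atz(p,x["at"],.075)[:2]) for x in manip.place_of(p,"pan")[:1]],"jar",[(round(x["conf"],2),np.round(x["at"]),atz(p,x["at"],j[2])) for x in manip.place_of(p,"jar_1")[:4]], proj(p,j))
E
```

```text
24.35 [0.5108 0.3902 0.3036] [ 0.8591  0.1347  1.6037 -0.6885  1.541   0.2264] [-0.0901 -1.717  -6.4783]
[[ 0.7625  0.416  -0.4955]
 [ 0.647  -0.4901  0.5842]
 [ 0.0002 -0.766  -0.6429]]
jar pt (z .09 on jar) [0.5028 0.4012 0.3201]
horizontal shift in tool [-0.0034  0.0018 -0.0021] down -0.1551064949372581 tool down [-0.      0.1188  0.0997]
top pan [(0.81, array([0.5058, 0.391 ]))] jar [(0.9, array([133., 254.]), array([0.5037, 0.3945, 0.2301])), (0.78, array([486., 259.]), array([ 0.4765, -0.1956,  0.2301])), (0.74, array([504., 206.]), array([ 0.5661, -0.2344,  0.2301])), (0.66, array([297., 271.]), array([0.4669, 0.1206, 0.2301]))] [128.7216 254.8777]
side pan [] jar [(0.96, array([440., 189.]), array([ 0.424 , -0.0961,  0.2301])), (0.7, array([419., 151.]), array([ 0.5082, -0.1355,  0.2301])), (0.51, array([321., 286.]), array([0.4267, 0.1897, 0.2301])), (0.18, array([320., 305.]), array([0.4029, 0.2133, 0.2301]))] [182.6794 338.5518]
wrist pan [(0.95, array([0.5003, 0.3977]))] jar [(0.9, array([317., 173.]), array([0.5023, 0.3962, 0.2301])), (0.77, array([168., 286.]), array([0.4897, 0.1797, 0.2301])), (0.56, array([133., 262.]), array([0.4482, 0.2066, 0.2301]))] [322.623 169.216]
```

Request:
move_arm(moves=[0,0.032,0.0268,0,0,0,-0.3,0,0.032,0.0268,0,0,0,-0.3,0,0.032,0.0268,0,0,0,-0.3,0,0.032,0.0268,0,0,0,-0.3,0,0.032,0.0268,0,0,0,-0.3,0,0.032,0.0268,0,0,0,-0.3,0,0,0,0,0,0,-0.3])

```text
time: 25.38
tcp_pos: [0.5091, 0.3842, 0.1749]
orientation: [-0.396, 0.852, 0.309, -0.148]
force: [-1.7, -1.1, -6.5]
width: 0.0625
```

```bash
python3 pl.py | grep -v '\[\[';python3 - <<'E'
from h import *
o=[]
for n,(x,y,w) in(("top",(60,180,160)),("wrist",(200,60,240))):
  p=manip.capture(n);o.append(cv2.convertScaleAbs(cv2.resize(p["frame"][y:y+w,x:x+w],(400,400)),alpha=1.3))
  print(n,[(round(x["conf"],2),np.round(x["at"]),atz(p,x["at"],.105)) for x in manip.place_of(p,"jar_1")[:2]])
cv2.imwrite("pics/hov.png",np.hstack(o))
E
```

```text
25.3833 [0.5091 0.3842 0.1749] [ 0.8547  0.2239  1.7249 -0.7021  1.3844  0.356 ] [-1.6859 -1.0554 -6.4812]
 [ 0.6443 -0.4955  0.5825]
 [-0.0075 -0.7657 -0.6431]]
jar pt (z .09 on jar) [0.5012 0.3953 0.1914]
horizontal shift in tool [ 0.0017 -0.0005  0.0006] down -0.026426963792937103 tool down [0.0002 0.0202 0.017 ]
top [(0.97, array([506., 208.]), array([ 0.59139767, -0.28047888,  0.105     ])), (0.68, array([157., 267.]), array([0.50028464, 0.38977729, 0.105     ]))]
wrist [(0.82, array([317., 176.]), array([0.50388919, 0.39442037, 0.105     ])), (0.69, array([112., 313.]), array([0.46635029, 0.06564622, 0.105     ]))]
```

View pics/hov.png

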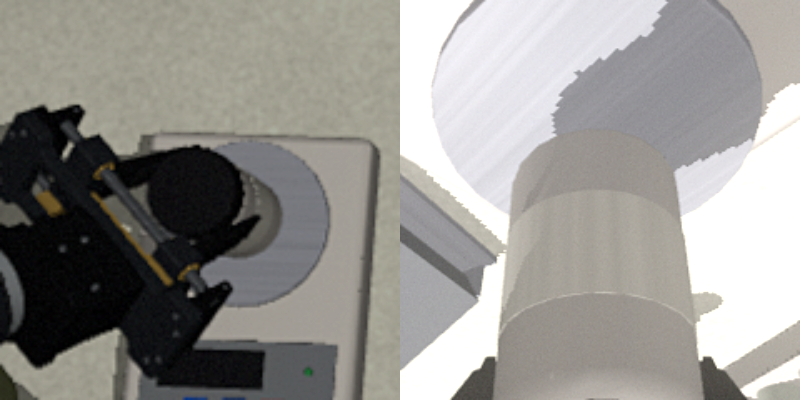

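The jar hangs upright over the pan, with the lid at (195,192) in the left crop and the body in line with the pan in the right one. Lowering gently.

Request:
move_arm(moves=[0,0.006,0.005,0,0,0,-0.3,0,0.006,0.005,0,0,0,-0.3,0,0.006,0.005,0,0,0,-0.3,0,0.006,0.005,0,0,0,-0.3,0,0,0,0,0,0,-0.3])

```text
time: 26.0
tcp_pos: [0.5107, 0.386, 0.1635]
orientation: [-0.396, 0.851, 0.311, -0.145]
force: [-0.2, 0.3, -5.9]
width: 0.0625
```

Request:
move_arm(moves=[0,0.003,0.0025,0,0,0,-0.3,0,0.003,0.0025,0,0,0,-0.3,0,0,0,0,0,0,-0.3])

```text
time: 26.25
tcp_pos: [0.5111, 0.3863, 0.1605]
orientation: [-0.397, 0.851, 0.311, -0.145]
force: [0.1, -0.6, -5.8]
width: 0.0624
```

Request:
move_arm(moves=[0,0.003,0.0025,0,0,0,-0.3,0,0.003,0.0025,0,0,0,-0.3,0,0,0,0,0,0,-0.3])

```text
time: 26.5
tcp_pos: [0.5111, 0.3862, 0.1566]
orientation: [-0.397, 0.851, 0.311, -0.145]
force: [-0.0, 0.4, -6.2]
width: 0.0624
```

Request:
move_arm(moves=[0,0.003,0.0025,0,0,0,-0.3,0,0,0,0,0,0,-0.3])

```text
time: 26.67
tcp_pos: [0.5111, 0.3863, 0.1548]
orientation: [-0.397, 0.851, 0.311, -0.145]
force: [0.1, 0.0, -6.7]
width: 0.0625
```

Request:
move_arm(moves=[0,0.003,0.0025,0,0,0,-0.3,0,0,0,0,0,0,-0.3])

```text
time: 26.83
tcp_pos: [0.5111, 0.3863, 0.1528]
orientation: [-0.397, 0.851, 0.311, -0.145]
force: [-0.9, -0.2, -6.0]
width: 0.0623
```

Request:
move_arm(moves=[0,0.003,0.0025,0,0,0,-0.3,0,0,0,0,0,0,-0.3])

```text
time: 27.0
tcp_pos: [0.5113, 0.3862, 0.1527]
orientation: [-0.396, 0.852, 0.311, -0.144]
force: [-3.0, -1.9, 0.4]
width: 0.0623
```

Request:
move_arm(moves=[0,0.0015,0.00125,0,0,0,-0.3,0,0,0,0,0,0,-0.3])

```text
time: 27.17
tcp_pos: [0.5114, 0.3862, 0.1527]
orientation: [-0.396, 0.852, 0.311, -0.144]
force: [-5.7, -1.7, 5.5]
width: 0.0624
```

The jar is on the pan: the wrist force went from −6 to +5 N. Easing back, opening and withdrawing along the tool axis.

Request:
move_arm(moves=[0,-0.003,-0.0025,0,0,0,-0.3,0,0,0,0,0,0,0.4,0,0,0,0,0,0,0.7,0,0,0,0,0,0,0.8,0,0,0,0,0,0,0.8,0,0,0,0,0,0,0.8,0,0,0,0,0,0,0.8])

```text
time: 27.75
tcp_pos: [0.5115, 0.3865, 0.1525]
orientation: [-0.397, 0.851, 0.312, -0.144]
force: [-0.2, 0.8, 0.4]
width: 0.085
```

Request:
move_arm(moves=[0,-0.02,0,0,0,0,0.8,0,-0.04,0,0,0,0,0.8,0,-0.05,0,0,0,0,0.8,0,-0.05,0,0,0,0,0.8,0,-0.05,0,0,0,0,0.8,0,-0.05,0,0,0,0,0.8,0,-0.05,0,0,0,0,0.8,0,-0.05,0,0,0,0,0.8,0,0,0,0,0,0,0.8])

```text
time: 28.5
tcp_pos: [0.4358, 0.4783, 0.2958]
orientation: [-0.399, 0.85, 0.314, -0.142]
force: [-0.1, -0.9, 0.7]
width: 0.0859
```

```bash
python3 - <<'E'
from h import *
np.set_printoptions(precision=4,suppress=True)
ob=manip.get_obs();print(ob["time"],ob["tcp_pos"],ob["force"],ob["width"])
I=[]
for n in("top","side","wrist"):
  p=manip.capture(n);I.append(p["frame"])
  print(n,"pan jar",[(round(x["conf"],2),np.round(x["at"]),atz(p,x["at"],.075)[:2],atz(p,x["at"],0)[:2]) for x in manip.place_of(p,"jar_1")[:4]],"tip/spat",[(np.round(x["at"]),round(x["conf"],2)) for x in manip.place_of(p,"spatula")[:2]],proj(p,S+SR@[0,0,-.0045]))
f=lambda i,x,y,w:cv2.convertScaleAbs(cv2.resize(i[y:y+w,x:x+w],(400,400)),alpha=1.4)
cv2.imwrite("pics/fin.png",np.hstack([f(I[0],90,130,460)if 0 else cv2.convertScaleAbs(cv2.resize(I[0],(400,400)),alpha=1.4),cv2.convertScaleAbs(cv2.resize(I[1],(400,400)),alpha=1.4)]))
E
```

```text
28.5 [0.4358 0.4783 0.2958] [-0.1055 -0.8609  0.7001] 0.08587088239555087
top pan jar [(0.96, array([157., 269.]), array([0.5011, 0.3967]), array([0.5122, 0.4178])), (0.86, array([506., 207.]), array([ 0.6022, -0.2903]), array([ 0.6203, -0.3164])), (0.58, array([484., 260.]), array([ 0.4977, -0.2377]), array([ 0.5085, -0.2602])), (0.37, array([296., 269.]), array([0.491 , 0.1281]), array([0.5014, 0.1308]))] tip/spat [(array([296., 272.]), 0.92)] [297.3478 272.6682]
side pan jar [(0.76, array([203., 369.]), array([0.5062, 0.3905]), array([0.5359, 0.3822])), (0.65, array([438., 186.]), array([ 0.4896, -0.2123]), array([ 0.518 , -0.2672])), (0.61, array([417., 152.]), array([ 0.582 , -0.2522]), array([ 0.6175, -0.3102]))] tip/spat [(array([324., 284.]), 0.76)] [322.8694 284.9032]
wrist pan jar [(0.82, array([319., 160.]), array([0.5052, 0.3942]), array([0.5507, 0.3401])), (0.62, array([184., 305.]), array([ 0.5524, -0.1068]), array([ 0.6101, -0.2896])), (0.56, array([150., 288.]), array([ 0.4707, -0.0694]), array([ 0.5074, -0.2426]))] tip/spat [(array([200., 252.]), 0.96)] [200.025  249.1354]
```

View pics/fin.png

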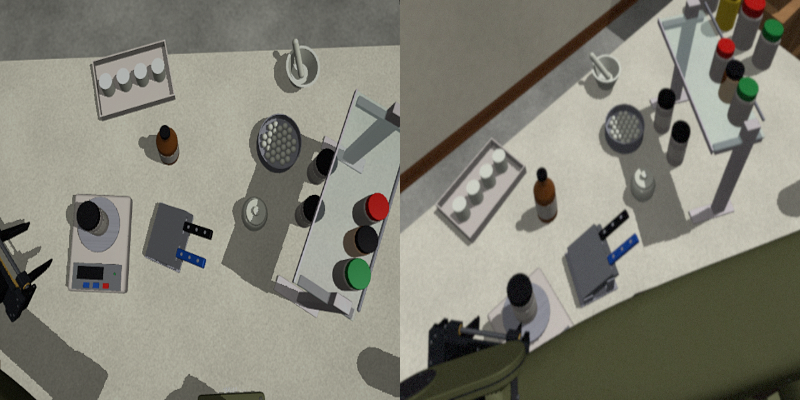

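The final view shows the jar upright on the pan at (90,218) in the left half. The spatula is in the free slot beside the blue one, both empties stand under the shelf, and the bystanders are unmoved. Handing in.

```bash
python3 -c "
from rig import manip
print(manip.finish_job())"
```

```text
the job is handed in; nothing more can be done
None
```

I put the spatula in the free slot, stood the full jar on the pan and handed the job in at about 29 s of the 72 allowed. No verdict was reported, so what follows rests on my own checks.

- **Spatula:** It stopped against the rack face with about 16 N along the slot. After release, all three cameras placed its origin within about 3 px of the free slot's mouth.
- **Full jar:** Jar 1, the one nearest the robot, weighed about 5.7 N (0.55 kg) on the first lift, so I did not lift the other two.
- **Placing:** I lowered it onto the pan in steps of 1–2 mm. It stands upright within about 8 mm of the pan's centre by all three cameras, where 25 mm is allowed.
- **The rest:** The two empties were not touched and the top view has them where they started. I saw no movement of the pot, sieve or amber bottle, and no force suggested contact with the shelf. The gripper is clear of everything.

Some network detections were stray, such as a "jar" at the rack or a "shelf" at a jar. I ignored them after checking them against the pictures. In the close view before insertion, the drawn outlines of the blade and the blue handle were off by about 2 mm, equally for both, and the insertion met no resistance.

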